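Hang the lopsided display plaque on the jewellery stand

ROBOT

A 7-joint arm with a two-finger parallel gripper is mounted at the origin on the work surface. World frame = base frame: x ahead of the robot, y to its left, z up, the work surface at z = 0. Lengths are in m, angles in rad, forces in N, time in s.
With the tool pointing down it reaches from about 0.4 to 0.85 m from the base axis. Payload 10.4 kg.
Tool frame: the origin (TCP) lies at the centre of the arm's flange, where the gripper is bolted on; the fingertips stand 173 mm ahead of it and the grasp point (between the pads) lies 155 mm ahead of it; z points along the fingers, y is the line along which they close (so a half turn about z gives the same grasp; the last joint's range is limited). The gripper opens to 85 mm and grips with 20 to 120 N. Pads are 22 mm wide; open, the fingers measure 114 mm over their backs; the gripper's body (76 mm by 85 mm) begins 54 mm behind the grasp point. The pads swing forward as they close: fully open they stand 13 mm farther back than shut.
Start: joints at [1.197, 0.332, -0.065, 1.46, 0.022, 1.35, -0.088], TCP at [0.215, -0.587, 0.405] pointing down, gripper open.
Joint ranges: [-2.6, 2.6], [-0.5, 2.12], [-1.47, 1.34], [0.16, 2.42], [-1.27, 4.41], [0.06, 2.06], [-2.6, 2.6]. Speed limits (rad/s): [2.22, 2.22, 2.79, 2.79, 3.14, 3.14, 3.14].

INTERFACE

Orientations are given as a unit quaternion [x, y, z, w].
In Python, from workcell import manip, viewer, finder gives the robot as it stands.
- The arm moves only by the tool arm_command, never from a script. Its argument "plan" is a list of rows, each an object with "dp": the shift along the tool's x, y, z in mm, a list of three; "spin": the turn about the tool's z in rad. A call has 1 to 5 rows; each row shifts and turns the commanded pose from where the row before left it, along the tool's axes as they then stand; what a row does not reach is not made up. A row lasts 1/10 s, in which the tool goes at most 50 mm and 8.59 degrees, less where a joint would pass 70% of its speed; a pose out of reach is approached as far as the arm can. A call is refused whole if a number of a shift passes 50 or a number of a turn 0.15, either way. A call with a gripper value outside its range is refused whole. "grip" is the closure, from -1 (fully open) to 1 (shut), set as the call begins (left out, the last holds). The fingers move at their own pace and stop on an object; "newtons" is the grip in N (left out, the last holds). Time passes only in rows, so rows that do not move let the fingers close. It gives the time, the measured TCP pose, the force, the opening and the grip force at its end, in the units of the state.
- manip.get_obs(): the state, without advancing time (a new reading comes with each control period).
- viewer.camera(name): name is "side" or "top"; returns the picture (480x640x3 uint8, blue, green, red); there is no depth.
- viewer.camera_params(name): a dict with "vertical_fov" (degrees; the focal length in pixels is half the picture's height over the tangent of half this angle, whatever the lens; pixels are square), "cx", "cy" (the principal point, pixels), "k1" (the pictures are not rectified: a ray, as slopes to the right and down, at radius r is drawn at 1 + k1 r^2 times it, then the intrinsics apply), "R" (3x3) and "t" (3): a world point X has camera coordinates R X + t. Camera axes: x right, y down, z forward; pixel columns grow to the right and rows downward; lengths in m; the calibration is good to about 2 mm. A picture is of the moment at which its call begins. camera_params takes no time and is no camera call.
- manip.hand_in(): hands the job in; it is judged then, once.
Trained networks look in the newest picture that a camera, given by its name, has taken for a name from the list of things; names that differ only in an ending like _2 or _b are one class to them, and where a whole thing is asked for, a point or a joint stands for the part that bears it (a point fixed in the world has none). Each returns a list of dicts, best first, with "score" (0 to 1); they miss things now and then, are a little off and sometimes report something else, mostly with a low value. They report only what shows in the picture. A call takes as long as a camera call. They do not tell look-alikes from the thing itself.
- finder.find_in(camera, thing): "position" ([x, y, z] in m, in world coordinates, good to about 4 mm: the middle of the surface that is visible of it).
The state is a dict: "clock": time; "joint_pos": joint angles; "joint_velocities": joint speeds; "tau": joint torques, N m; "position": TCP position; "ee_rot": TCP orientation; "ft_force": force on the tool from outside, world axes, zero at the start; "torque": the same for the moment, N m; "grip_width": opening from 0.0 (shut) to 1.0 (fully open); "grasp_force": force on a finger pad.
Only numpy, scipy, OpenCV 4.12 (cv2) and the standard library are available. Lean on these libraries where they do the work, as an engineer would, in place of code of your own. Each camera call takes 0.05 s, during which the arm holds its last target. There are 200 camera calls.

TASK

Take the amber plaque out of its slotted block and, holding it upright, lower it gently until its hook rests on the stand's arm between the two brass collars. Keep it resting there while you slowly turn it, heavy side down, to the slant at which it hangs by itself, and only then let go, so that it does not swing; press only lightly on the arm and leave the can, the bottle and the red case alone.

Things in the scene. Friction and masses are not known exactly. Their poses are not given: they have to be found in the camera images.
- plaque: Loose dark-wood plaque, about 0.2 kg, upright in the grey block's slot. Board 64 mm wide (y), 75 high (z, up), 10 thick (x). Origin: centre of the board's lower edge. All its weight lies to +y of its hook. Hung freely on a bar, it rests +y side down: its z axis slants 27 degrees (0.475 rad) from upright towards its own +y (give or take 4 degrees of friction). Let go upright, it swings.
- hook (a point): Centre of the bend of the plaque's steel strip hook (12 mm wide in x, 4 thick), at x 0, y -44, z 130 mm of the plaque. Inside, an arc of 12 mm radius about this point: from a straight stem on the board's -y edge over the top to a tip 85 degrees past the top on the -y side. Open below: nothing lies under it, so it lowers straight over a bar. Hung on the arm, this point is 6 mm below the arm's axis.
- tab (a point): Grasp point on the plaque's upright brass tab (10 mm thick in x, 24 wide in y, from z 75 to 125 mm), at x 0, y +18, z 109 mm of the plaque, 16 mm below the tab's top: good to grasp from above with the fingers closing along the plaque's x.
- stone (a point): Centre of the heavy round amber stone in a brass setting, 45 mm diameter over the setting, 6 mm proud of both faces, at x 0, y -4, z 42 mm of the plaque. The plaque's centre of mass is at y -6, z 57 mm.
- rest: Fixed grey slotted block, 80 (x) by 120 (y) mm, 30 high, with a slot 13 mm wide along its y; slot floor 12 mm above the table, so the plaque stands 18 mm deep in it. Origin: centre of the underside.
- stand: Fixed display stand: grey base 150 x 110 x 18 mm, dark post, and a level round steel arm, 12 mm diameter, at y 0 along x from the post (x +60 mm) to x -35 mm. Two brass collars on it, 22 mm diameter, 6 thick, span x -35 to -29 and +25 to +31 mm; the hook belongs between them (middle x -2 mm). Origin: on the table, below the arm; x points along the arm to the post.
- post (a point): Foot of the stand's post, 20 mm diameter, at x +60, y 0, z 18 mm of the stand. The post telescopes: the arm's axis stands anywhere from 195 to 240 mm above the table, different each time, and this height is not measured: find it by touch (or see it). Steel meets steel hard, so approach slowly; pressing on the arm with over 12 N counts as straining it.
- can: Loose yellow drinks can, 60 mm diameter, 115 mm tall; leave it alone. Origin: centre of its underside.
- bottle: Loose blue bottle, 56 mm diameter, 150 mm tall; leave it alone. Origin: centre of its underside.
- case: Loose flat red jewellery case with a brass band, 90 by 110 mm, 35 mm high; leave it alone. Origin: centre of its underside.
Not all that is in view belongs to the job. Several things have the shape of the plaque; the one meant has the colours described above.

How it is judged:
By the outcome, as a careful person would: the job done as asked, in the order asked, and still so for the second after the job is handed in, with the robot touching nothing.
It also fails if it takes over 72 s, if anything falls off the work surface, if the arm or the gripper's body presses on something with over 40 N, if the wrist force passes 120 N, or if a joint passes its speed limit or range.

## Working session

There is one attempt and no reset: what is moved stays moved. The work goes in short steps, Python scripts to look and compute and a tool call to move; the robot and the scene stay as the last step left them, time stands still between calls to the robot, and variables do not carry over. Pictures are saved under pics/ and viewed, at most 10 in all, crops included, and the job is handed in when it is done.

Besides the shell and the picture viewer there is one more tool, called after "Emit:" in YAML: its name, and indented under it one key for each argument. arm_command: Moves the arm, as the interface text tells. Its arguments: {"type":"object","properties":{"plan":{"type":"array","items":{"type":"object","properties":{"dp":{"type":"array","items":{"type":"number"}},"spin":{"type":"number"}}}},"grip":{"type":"number"},"newtons":{"type":"number"}},"required":["plan"]}

```bash
mkdir -p pics; ls
python3 - <<'E'
from workcell import manip, viewer, finder
import cv2
o=manip.get_obs(); print({k:o[k] for k in('clock','position','ee_rot','ft_force','grip_width')})
for n in('side','top'):
    cv2.imwrite(f'pics/{n}0.png',viewer.camera(n)); p=viewer.camera_params(n); print(n,p)
    for t in('plaque','hook','tab','stone','rest','stand','post','can','bottle','case'):
        print(t,[(([round(float(v),3) for v in d['position']]),round(d['score'],2)) for d in finder.find_in(n,t)[:4]])
E
```

```text
pics
{'clock': 0.0, 'position': array([ 0.21477128, -0.586801  ,  0.40390988]), 'ee_rot': array([ 9.84648627e-01,  1.74546786e-01, -1.51133513e-04, -6.90728677e-04]), 'ft_force': array([-1.00468112,  0.58424379, -0.12159306]), 'grip_width': 0.99617477810354}
side {'vertical_fov': 57.3416492139701, 'cx': 316.6770660699505, 'cy': 242.29653387534816, 'k1': 0.019449934480818977, 'R': array([[ 0.98372877, -0.17894081,  0.01605909],
       [-0.1032398 , -0.63618115, -0.76460126],
       [ 0.14703486,  0.75050232, -0.64430352]]), 't': array([-0.58865546,  0.14704113,  0.71480176])}
plaque [([0.583, -0.09, 0.082], 0.88), ([0.669, -0.203, 0.08], 0.86), ([0.433, -0.195, 0.073], 0.82), ([0.546, -0.254, 0.103], 0.62)]
hook [([0.438, -0.189, 0.07], 0.83), ([0.543, -0.257, 0.104], 0.82), ([0.671, -0.205, 0.079], 0.59), ([0.583, -0.094, 0.075], 0.59)]
tab [([0.537, -0.257, 0.1], 0.9), ([0.586, -0.086, 0.075], 0.71), ([0.436, -0.19, 0.07], 0.65), ([0.67, -0.205, 0.079], 0.59)]
stone [([0.546, -0.253, 0.102], 0.77), ([0.667, -0.202, 0.08], 0.64), ([0.583, -0.089, 0.075], 0.62), ([0.434, -0.19, 0.072]
[... 710 characters left out ...]
9], 0.59)]
hook [([0.425, -0.181, 0.079], 0.93), ([0.58, -0.075, 0.076], 0.75), ([0.549, -0.239, 0.093], 0.59), ([0.676, -0.185, 0.073], 0.57)]
tab [([0.582, -0.079, 0.074], 0.97), ([0.54, -0.236, 0.089], 0.79), ([0.671, -0.183, 0.083], 0.66), ([0.427, -0.185, 0.081], 0.55)]
stone [([0.578, -0.079, 0.074], 0.95), ([0.673, -0.186, 0.075], 0.88), ([0.426, -0.189, 0.083], 0.67), ([0.545, -0.234, 0.088], 0.56)]
rest [([0.542, -0.236, 0.032], 0.78)]
stand [([0.478, 0.177, 0.019], 0.78)]
post [([0.479, 0.178, 0.019], 0.95)]
can [([0.714, 0.013, 0.117], 0.63), ([0.537, -0.234, 0.031], 0.32)]
bottle [([0.764, -0.235, 0.099], 0.93), ([0.545, -0.234, 0.089], 0.61)]
case [([0.737, 0.184, 0.036], 0.91)]
```

View pics/side0.png

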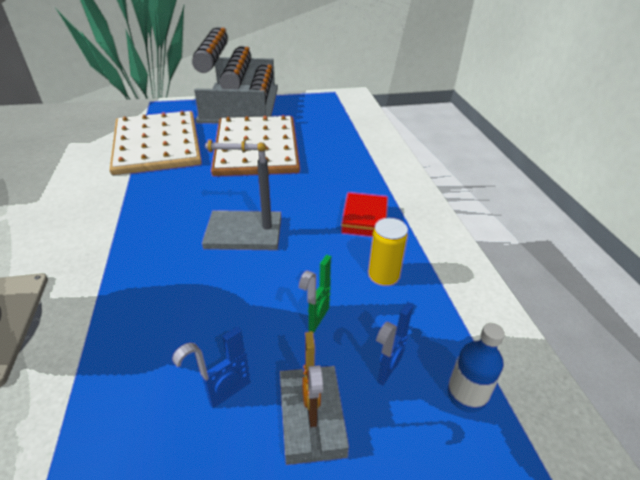

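View pics/top0.png

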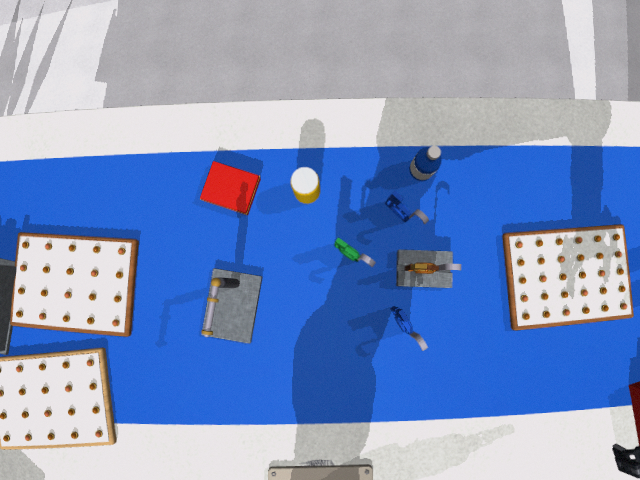

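The side view shows the amber plaque in the grey block at about (312,385), with its hook towards the camera. The stand's arm runs from (210,146) to (262,147). In the top view the tab is at (415,267), the hook at (450,267), and the arm runs from (214,282) to (207,333). Next I'll enlarge these areas.

Run:
```python
import cv2,numpy as np
s=cv2.imread('pics/side0.png');t=cv2.imread('pics/top0.png')
def c(im,x,y):
    w=cv2.resize(im[y:y+75,x:x+100],(400,300),interpolation=cv2.INTER_CUBIC)
    return w
m=np.vstack([np.hstack([c(s,265,325),c(s,190,120)]),np.hstack([c(t,380,230),c(t,180,265)])])
cv2.imwrite('pics/m.png',m)
```

```text
(no output)
```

View pics/m.png

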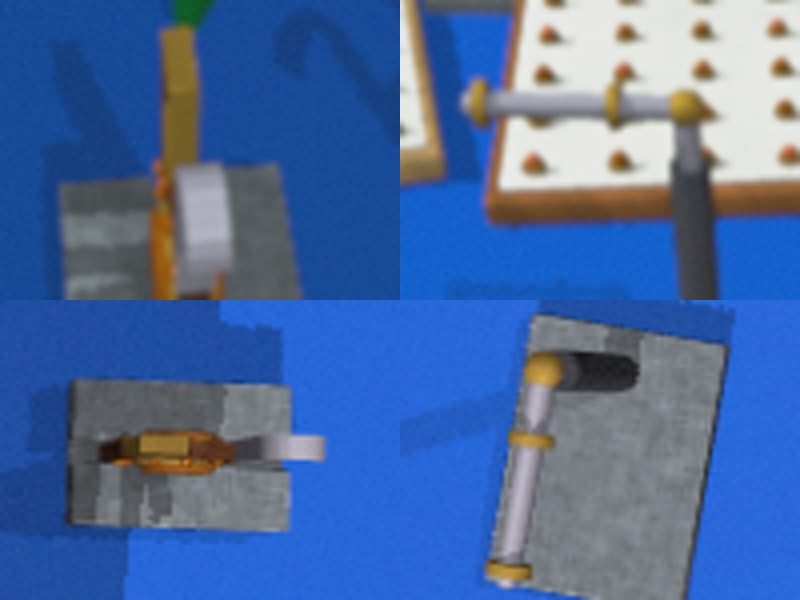

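Crop results:
- **Tab top face:** side crop centre (180,61), top crop centre (164,446).
- **Collars:** side crop (479,102) and (614,104), top crop (509,571) and (531,440).

I'll triangulate these.

```bash
cat > h.py <<'E'
import numpy as np,cv2
from workcell import manip, viewer, finder
from scipy.spatial.transform import Rotation as Ro
P={n:viewer.camera_params(n) for n in('side','top')}
def ray(n,u,v):
    p=P[n];f=240/np.tan(np.radians(p['vertical_fov']/2))
    d=np.array([(u-p['cx'])/f,(v-p['cy'])/f]);s=d.copy()
    for _ in range(20): s=d/(1+p['k1']*(s@s))
    R=np.array(p['R']);return -R.T@p['t'],R.T@np.append(s,1)
def plane(n,u,v,z):
    c,d=ray(n,u,v);return c+d*(z-c[2])/d[2]
def tri(us,ut):
    A=[];b=[]
    for n,u in(('side',us),('top',ut)):
        c,d=ray(n,*u);d=d/np.linalg.norm(d);M=np.eye(3)-np.outer(d,d);A.append(M);b.append(M@c)
    r=np.linalg.lstsq(np.vstack(A),np.hstack(b),rcond=None)
    return r[0],r[1]**.5
def proj(n,X):
    p=P[n];f=240/np.tan(np.radians(p['vertical_fov']/2))
    c=np.array(p['R'])@X+p['t'];s=c[:2]/c[2];s=s*(1+p['k1']*(s@s));return s*f+[p['cx'],p['cy']]
E
cat > a.py <<'E'
from h import *
np.set_printoptions(precision=4,suppress=True)
k=lambda ox,oy,x,y:(ox+(x%400+.5)/4-.5,oy+(y%300+.5)/4-.5)
S1=lambda x,y:k(265,325,x,y);S2=lambda x,y:k(190,120,x,y);T1=lambda x,y:k(380,230,x,y);T2=lambda x,y:k(180,265,x,y)
print('tabtop',tri(S1(179.5,61),T1(164,446)))
a,b=tri(S2(479,102),T2(509,571)),tri(S2(614,104),T2(531,440));print('collars',a,b);d=b[0]-a[0];print(np.linalg.norm(d),np.degrees(np.arctan2(d[1],d[0])))
r=[plane('top',*T1(*c),.03) for c in((72,380),(290,385),(288,530),(68,522))];print('rest',np.array(r),np.mean(r,0))
r=[plane('top',*T2(*c),.018) for c in((537,315),(727,345))];print('base',np.array(r))
print('hook y end',plane('top',*T1(293,447),.158),plane('top',*T1(232,451),.10),plane('top',*T1(103,451),.087))
E
python3 a.py
```

```text
tabtop (array([ 0.5478, -0.2114,  0.1344]), array([0.0011]))
collars (array([0.4333, 0.1945, 0.2016]), array([0.0001])) (array([0.4929, 0.1835, 0.2018]), array([0.0004]))
0.060608778991504714 -10.440783990247242
rest [[ 0.5883 -0.1816  0.03  ]
 [ 0.5824 -0.3024  0.03  ]
 [ 0.503  -0.2977  0.03  ]
 [ 0.5109 -0.1767  0.03  ]] [ 0.5462 -0.2396  0.03  ]
base [[0.5574 0.224  0.018 ]
 [0.5386 0.1185 0.018 ]]
hook y end [ 0.544  -0.2699  0.158 ] [ 0.5448 -0.2528  0.1   ] [ 0.547  -0.1884  0.087 ]
```

Emit:
arm_command:
  plan:
    - {"dp": [40, -22, 0], "spin": -0.15}
    - {"dp": [43, -16, 0], "spin": -0.15}
    - {"dp": [45, -9, 0], "spin": -0.15}
    - {"dp": [46, -3, 0], "spin": -0.15}
    - {"dp": [46, 5, 0], "spin": -0.15}
  grip: -1
  newtons: 20

```text
clock: 1.6
position: [0.3667, -0.4122, 0.405]
ee_rot: [0.851, 0.526, -0.0, 0.0]
ft_force: [0.7, -0.5, -0.2]
grip_width: 1.001
grasp_force: 0.0
```

```bash
cat > g.py <<'E'
import sys
from h import *
np.set_printoptions(precision=3,suppress=True)
def go(x,y,z,yaw):
    o=manip.get_obs();R=Ro.from_quat(o['ee_rot']).as_matrix();p=np.array(o['position'])
    cur=np.degrees(np.arctan2(R[1,0],R[0,0]))
    print('t',o['clock'],'p',p,'yaw',cur,'z',R[:,2],'F',o['ft_force'],'T',o['torque'],'w',o['grip_width'],'gf',o['grasp_force'])
    print('tool mm',R.T@(np.array([x,y,z])-p)*1000,'spin',-np.radians(yaw-cur))
if __name__=='__main__': go(*map(float,sys.argv[1:]))
E
python3 g.py .548 -.2054 .405 86.8
```

```text
t 1.6 p [ 0.367 -0.412  0.405] yaw 63.41304801512694 z [ 0.    -0.001 -1.   ] F [ 0.662 -0.477 -0.161] T [-0.069 -0.055 -0.018] w 1.001394530956572 gf 0.0
tool mm [266.071  69.583  -0.109] spin -0.40817931414185793
```

Emit:
arm_command:
  plan:
    - {"dp": [46, 12, 0], "spin": -0.136}
    - {"dp": [44, 18, 0], "spin": -0.136}
    - {"dp": [41, 24, 0], "spin": -0.136}
    - {"dp": [38, 30, 0]}
    - {"dp": [30, 24, 0]}

```text
invalid input at $.plan[3]: expected keys dp, spin
```

```bash
python3 g.py .548 -.2054 .284 86.8
```

```text
t 1.6 p [ 0.367 -0.412  0.405] yaw 63.41304801512694 z [ 0.    -0.001 -1.   ] F [ 0.662 -0.477 -0.161] T [-0.069 -0.055 -0.018] w 1.001394530956572 gf 0.0
tool mm [266.134  69.52  120.891] spin -0.40817931414185793
```

Emit:
arm_command:
  plan:
    - {"dp": [46, 12, 0], "spin": -0.136}
    - {"dp": [44, 18, 0], "spin": -0.136}
    - {"dp": [41, 24, 0], "spin": -0.136}
    - {"dp": [38, 30, 0], "spin": 0}
    - {"dp": [30, 24, 0], "spin": 0}

```text
clock: 2.1
position: [0.52, -0.2399, 0.4051]
ee_rot: [0.728, 0.686, 0.0, 0.0]
ft_force: [0.2, -0.5, 0.0]
grip_width: 1.001
grasp_force: 0.0
```

```bash
python3 g.py .548 -.2054 .284 86.8
```

```text
t 2.1 p [ 0.52  -0.24   0.405] yaw 86.56360348770346 z [ 0.001  0.    -1.   ] F [ 0.217 -0.506  0.037] T [-0.037 -0.048  0.034] w 1.0012690178538777 gf 0.0
tool mm [ 36.08  25.78 121.1 ] spin -0.004125897479805829
```

Emit:
arm_command:
  plan:
    - {"dp": [18, 13, 0], "spin": 0}
    - {"dp": [18, 13, 20], "spin": 0}
    - {"dp": [0, 0, 40], "spin": 0}
    - {"dp": [0, 0, 30], "spin": 0}
    - {"dp": [0, 0, 15], "spin": 0}

```text
clock: 2.6
position: [0.546, -0.208, 0.297]
ee_rot: [0.729, 0.685, -0.001, -0.002]
ft_force: [0.8, 0.2, 0.0]
grip_width: 0.999
grasp_force: 0.0
```

```bash
python3 g.py .548 -.2054 .284 86.8
python3 - <<'E'
from h import *
im=[viewer.camera(n) for n in('side','top')]
cv2.imwrite('pics/m2.png',np.hstack([cv2.resize(im[0][240:440,220:420],(400,400)),cv2.resize(im[1][170:370,320:520],(400,400))]))
E
```

```text
t 2.6 p [ 0.546 -0.208  0.297] yaw 86.46485092781579 z [-0.003  0.001 -1.   ] F [0.762 0.248 0.013] T [-0.016  0.01   0.   ] w 0.9987293126698059 gf 0.0
tool mm [ 2.693  1.887 13.004] spin -0.005849454794618579
```

View pics/m2.png

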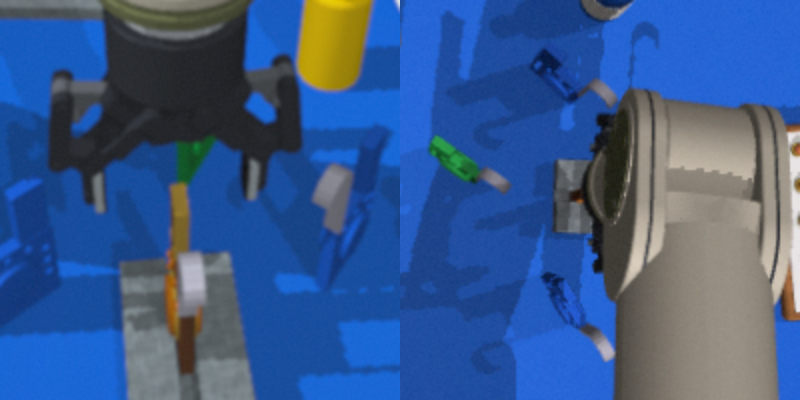

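The tab at side crop (180,215) is centred between the fingers. I'll descend and grip.

Emit:
arm_command:
  plan:
    - {"dp": [2.5, 1.5, 7], "spin": -0.006}
    - {"dp": [0, 0, 6], "spin": 0}
    - {"dp": [0, 0, 0], "spin": 0}

```text
clock: 3.0
position: [0.5485, -0.2058, 0.2869]
ee_rot: [0.727, 0.687, 0.0, 0.0]
ft_force: [-0.0, 0.5, -0.1]
grip_width: 1.002
grasp_force: 0.0
```

Emit:
arm_command:
  plan:
    - {"dp": [0, 0, 0], "spin": 0}
    - {"dp": [0, 0, 0], "spin": 0}
    - {"dp": [0, 0, 0], "spin": 0}
    - {"dp": [0, 0, 0], "spin": 0}
    - {"dp": [0, 0, 0], "spin": 0}
  grip: 1
  newtons: 50

```text
clock: 3.5
position: [0.5484, -0.2058, 0.2868]
ee_rot: [0.727, 0.687, 0.0, 0.0]
ft_force: [0.6, 0.5, -0.5]
grip_width: 0.146
grasp_force: 0.0
```

Emit:
arm_command:
  plan:
    - {"dp": [0, 0, 0], "spin": 0}
    - {"dp": [0, 0, 0], "spin": 0}
    - {"dp": [0, 0, 0], "spin": 0}
    - {"dp": [0, 0, 0], "spin": 0}

```text
clock: 3.9
position: [0.5485, -0.2057, 0.2869]
ee_rot: [0.727, 0.687, 0.0, 0.0]
ft_force: [-0.7, 1.1, 3.4]
grip_width: 0.106
grasp_force: 49.3
```

```bash
python3 g.py .548 -.2054 .284 86.8
```

```text
t 3.9 p [ 0.548 -0.206  0.287] yaw 86.79918263027851 z [ 0.001 -0.    -1.   ] F [-0.678  1.114  3.439] T [ 0.206 -0.027  0.039] w 0.10639471193624452 gf 49.29272711277008
tool mm [ 0.274 -0.513  2.95 ] spin -1.4265792846085175e-05
```

Emit:
arm_command:
  plan:
    - {"dp": [0, 0, -4], "spin": 0}
    - {"dp": [0, 0, -10], "spin": 0}
    - {"dp": [0, 0, -15], "spin": 0}
    - {"dp": [0, 0, -20], "spin": 0}
    - {"dp": [0, 0, -20], "spin": 0}

```text
clock: 4.4
position: [0.5483, -0.2058, 0.3576]
ee_rot: [0.727, 0.687, 0.0, 0.0]
ft_force: [-0.1, 0.0, -2.3]
grip_width: 0.103
grasp_force: 48.8
```

Emit:
arm_command:
  plan:
    - {"dp": [0, 0, -30], "spin": 0}
    - {"dp": [0, 0, -40], "spin": 0}
    - {"dp": [0, 0, -40], "spin": 0}
    - {"dp": [0, 0, -40], "spin": 0}
    - {"dp": [0, 0, -30], "spin": 0}

```text
clock: 4.9
position: [0.5477, -0.2054, 0.54]
ee_rot: [0.727, 0.687, 0.001, 0.002]
ft_force: [1.2, -0.1, -1.5]
grip_width: 0.106
grasp_force: 48.8
```

```bash
python3 g.py .4752 .2555 .53 79.7
```

```text
t 4.9 p [ 0.548 -0.205  0.54 ] yaw 86.80273715319409 z [ 0.003 -0.001 -1.   ] F [ 1.237 -0.052 -1.478] T [ 0.038  0.008 -0.02 ] w 0.10550271922551521 gf 48.83397459983826
tool mm [456.131 -98.163   9.154] spin 0.12396614922696565
```

Emit:
arm_command:
  plan:
    - {"dp": [0, 0, 0], "spin": 0.062}
    - {"dp": [0, 0, 0], "spin": 0.062}
    - {"dp": [20, -7, 0], "spin": 0}
    - {"dp": [35, -12, 0], "spin": 0}
    - {"dp": [40, -14, 0], "spin": 0}

```text
clock: 5.4
position: [0.5322, -0.1054, 0.5363]
ee_rot: [0.768, 0.64, 0.0, 0.0]
ft_force: [0.4, 0.5, -2.4]
grip_width: 0.109
grasp_force: 48.9
```

Emit:
arm_command:
  plan:
    - {"dp": [40, -14, 0], "spin": 0}
    - {"dp": [40, -14, 0], "spin": 0}
    - {"dp": [40, -14, 0], "spin": 0}
    - {"dp": [40, -14, 0], "spin": 0}
    - {"dp": [40, -14, 0], "spin": 0}

```text
clock: 5.9
position: [0.4983, 0.1053, 0.5368]
ee_rot: [0.767, 0.641, 0.0, 0.001]
ft_force: [0.4, 0.1, -2.2]
grip_width: 0.106
grasp_force: 48.9
```

Emit:
arm_command:
  plan:
    - {"dp": [40, -14, 0], "spin": 0}
    - {"dp": [40, -14, 0], "spin": 0}
    - {"dp": [35, -12, 0], "spin": 0}
    - {"dp": [20, -7, 0], "spin": 0}
    - {"dp": [0, 0, 0], "spin": 0}

```text
clock: 6.4
position: [0.4753, 0.2481, 0.5366]
ee_rot: [0.765, 0.643, 0.0, -0.0]
ft_force: [0.2, -0.5, -2.5]
grip_width: 0.105
grasp_force: 48.9
```

```bash
python3 g.py .4752 .2555 .53 79.7
python3 - <<'E'
from h import *
im=[viewer.camera(n) for n in('side','top')]
cv2.imwrite('pics/s3.png',im[0]);cv2.imwrite('pics/t3.png',im[1])
M=np.array([.4631,.189,.2017])
for z in(.33,.2): 
  X=M.copy();X[2]=z;print(proj('side',X),proj('top',X))
cv2.imwrite('pics/m3.png',np.hstack([cv2.resize(im[0][20:220,130:330],(400,400)),cv2.resize(im[1][200:400,120:320],(400,400))]))
E
```

```text
t 6.4 p [0.475 0.248 0.537] yaw 80.10649321386884 z [ 0.     0.001 -1.   ] F [ 0.247 -0.456 -2.479] T [ 0.037 -0.072 -0.036] w 0.10493558507667297 gf 48.87845814228058
tool mm [ 7.317 -1.348  6.621] spin 0.00709464496902477
[216.68631037  73.18635595] [189.64365923 320.72334778]
[226.24472153 146.21333415] [209.81122603 315.8494356 ]
```

View pics/m3.png

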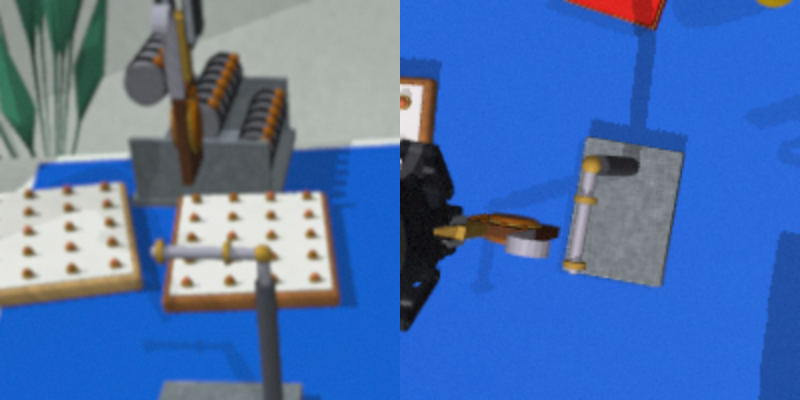

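The plaque hangs upright above the arm. The hook is at top crop (528,245), left of the arm at (580,230) because it sits higher. I'll lower it with a 4 mm offset and check again before the hook reaches the arm.

Emit:
arm_command:
  plan:
    - {"dp": [6, -1, 0], "spin": 0.007}
    - {"dp": [5, 0, 15], "spin": 0}
    - {"dp": [0, 0, 30], "spin": 0}
    - {"dp": [0, 0, 30], "spin": 0}
    - {"dp": [0, 0, 25], "spin": 0}

```text
clock: 7.0
position: [0.4786, 0.2545, 0.433]
ee_rot: [0.77, 0.638, -0.001, -0.0]
ft_force: [0.1, 0.2, -1.7]
grip_width: 0.109
grasp_force: 48.9
```

Emit:
arm_command:
  plan:
    - {"dp": [0, 0, 20], "spin": 0}
    - {"dp": [0, 0, 15], "spin": 0}
    - {"dp": [0, 0, 5], "spin": 0}
    - {"dp": [0, 0, 0], "spin": 0}

```text
clock: 7.4
position: [0.4788, 0.2549, 0.3952]
ee_rot: [0.77, 0.638, -0.0, -0.0]
ft_force: [-0.5, -0.2, -1.7]
grip_width: 0.11
grasp_force: 48.9
```

```bash
python3 g.py .4752 .2555 .3406 79.7
python3 - <<'E'
from h import *
im=[viewer.camera(n) for n in('side','top')]
cv2.imwrite('pics/s4.png',im[0]);cv2.imwrite('pics/t4.png',im[1])
cv2.imwrite('pics/m4.png',np.hstack([cv2.resize(im[0][80:200,160:280],(400,400),interpolation=cv2.INTER_CUBIC),cv2.resize(im[1][260:360,140:240],(400,400),interpolation=cv2.INTER_CUBIC)]))
E
```

```text
t 7.4 p [0.479 0.255 0.395] yaw 79.2747439974275 z [-0.001 -0.    -1.   ] F [-0.51  -0.198 -1.742] T [ 0.032 -0.011  0.001] w 0.10950271322598913 gf 48.85028064250946
tool mm [-0.072 -3.597 54.607] spin -0.007422117408759533
```

View pics/m4.png

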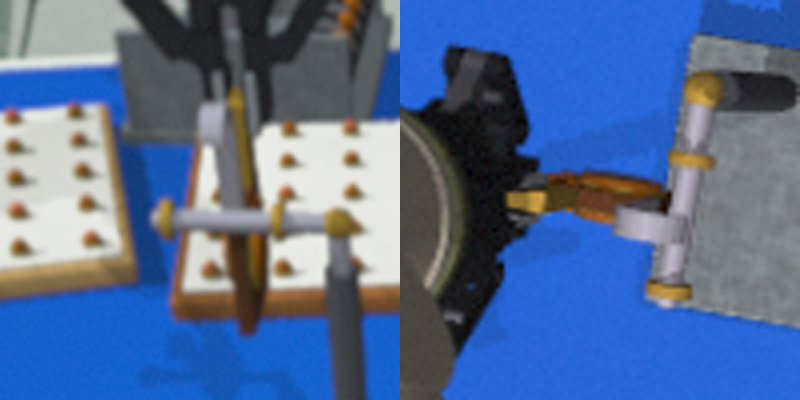

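The hook in the top crop at about (648,222) sits just above the arm, and in the side crop it is at (212,120) between the collars. I'll compare that with the predicted projection.

Run:
```python
from h import *
np.set_printoptions(precision=1,suppress=True)
H=np.array([.4662,.1885,.2503]);ux=np.array([.9825,-.186,0]);uy=np.array([.186,.9825,0]);uz=np.array([0,0,1.])
th=np.radians(np.arange(0,181,5))
for n,ox,oy,s,dx in(('side',160,80,400/120,0),('top',140,260,4,400)):
    for w in(-.006,.006):
        q=np.array([proj(n,H+w*ux+.016*(np.cos(t)*uy+np.sin(t)*uz)) for t in th])
        q=(q-[ox,oy]+.5)*s-.5+[dx,0];print(n,w,'min',q.min(0),'max',q.max(0),'tip',q[-1])
    for nm,X in(('boardbot',H+.044*uy-.130*uz),('tabtop',H+.062*uy-.005*uz),('H',H)):
        print(nm,(proj(n,X)-[ox,oy]+.5)*s-.5+[dx,0])
```

```text
side -0.006 min [198.3 101.8] max [210.3 147.5] tip [199.7 147.5]
side 0.006 min [221.9 102.3] max [233. 148.] tip [223.2 148. ]
boardbot [254.9 307.2]
tabtop [236.3  94.5]
H [216.6 134.2]
top -0.006 min [613.9 231.8] max [687.  245.2] tip [687.  244.7]
top 0.006 min [618.7 204.4] max [691.8 217.5] tip [691.8 217.2]
boardbot [635.1 194. ]
tabtop [519.5 199.1]
H [653.5 224.5]
```

The prediction matches within about 1 mm. I'll lower to about 8 mm above contact, then approach slowly.

Emit:
arm_command:
  plan:
    - {"dp": [0, -3, 6], "spin": -0.007}
    - {"dp": [0, 0, 12], "spin": 0}
    - {"dp": [0, 0, 14], "spin": 0}
    - {"dp": [0, 0, 10], "spin": 0}
    - {"dp": [0, 0, 3], "spin": 0}

```text
clock: 8.0
position: [0.4755, 0.2553, 0.3488]
ee_rot: [0.768, 0.641, -0.001, -0.0]
ft_force: [-0.5, 0.1, -2.2]
grip_width: 0.107
grasp_force: 48.8
```

Emit:
arm_command:
  plan:
    - {"dp": [0, 0, 0], "spin": 0}
    - {"dp": [0, 0, 1], "spin": 0}
    - {"dp": [0, 0, 1], "spin": 0}
    - {"dp": [0, 0, 1], "spin": 0}
    - {"dp": [0, 0, 0], "spin": 0}

```text
clock: 8.5
position: [0.4758, 0.2556, 0.3477]
ee_rot: [0.768, 0.641, 0.0, 0.0]
ft_force: [0.3, 0.6, -2.2]
grip_width: 0.103
grasp_force: 48.9
```

```bash
python3 g.py .4752 .2555 .3406 79.7
```

```text
t 8.5 p [0.476 0.256 0.348] yaw 79.6815793158476 z [ 0. -0. -1.] F [ 0.329  0.63  -2.207] T [-0.016  0.036 -0.029] w 0.10285664153436072 gf 48.853615522384644
tool mm [-0.237 -0.612  7.139] spin -0.00032150158892937426
```

Emit:
arm_command:
  plan:
    - {"dp": [0, 0, 1], "spin": 0}
    - {"dp": [0, 0, 1], "spin": 0}
    - {"dp": [0, 0, 1], "spin": 0}
    - {"dp": [0, 0, 0], "spin": 0}
    - {"dp": [0, 0, 0], "spin": 0}

```text
clock: 9.0
position: [0.4758, 0.2556, 0.3446]
ee_rot: [0.768, 0.641, -0.0, 0.0]
ft_force: [0.7, -0.1, -1.8]
grip_width: 0.105
grasp_force: 48.9
```

Emit:
arm_command:
  plan:
    - {"dp": [0, 0, 0.5], "spin": 0}
    - {"dp": [0, 0, 0.5], "spin": 0}
    - {"dp": [0, 0, 0.5], "spin": 0}
    - {"dp": [0, 0, 0], "spin": 0}
    - {"dp": [0, 0, 0], "spin": 0}

```text
clock: 9.5
position: [0.4758, 0.2556, 0.3432]
ee_rot: [0.768, 0.641, -0.0, 0.0]
ft_force: [-0.3, 0.0, -2.4]
grip_width: 0.109
grasp_force: 48.9
```

Emit:
arm_command:
  plan:
    - {"dp": [0, 0, 0.5], "spin": 0}
    - {"dp": [0, 0, 0.5], "spin": 0}
    - {"dp": [0, 0, 0], "spin": 0}
    - {"dp": [0, 0, 0], "spin": 0}

```text
clock: 9.9
position: [0.4758, 0.2557, 0.3422]
ee_rot: [0.768, 0.641, -0.0, 0.0]
ft_force: [0.4, 0.0, -2.3]
grip_width: 0.109
grasp_force: 48.9
```

Emit:
arm_command:
  plan:
    - {"dp": [0, 0, 0.5], "spin": 0}
    - {"dp": [0, 0, 0.5], "spin": 0}
    - {"dp": [0, 0, 0], "spin": 0}
    - {"dp": [0, 0, 0], "spin": 0}

```text
clock: 10.3
position: [0.4758, 0.2557, 0.3411]
ee_rot: [0.768, 0.641, -0.0, 0.0]
ft_force: [0.7, -0.2, -1.2]
grip_width: 0.106
grasp_force: 48.9
```

Emit:
arm_command:
  plan:
    - {"dp": [0, 0, 0.4], "spin": 0}
    - {"dp": [0, 0, 0.4], "spin": 0}
    - {"dp": [0, 0, 0], "spin": 0}
    - {"dp": [0, 0, 0], "spin": 0}

```text
clock: 10.7
position: [0.4758, 0.2557, 0.3404]
ee_rot: [0.768, 0.641, -0.0, 0.0]
ft_force: [-0.1, -0.4, -1.7]
grip_width: 0.108
grasp_force: 48.9
```

Emit:
arm_command:
  plan:
    - {"dp": [0, 0, 0.4], "spin": 0}
    - {"dp": [0, 0, 0.4], "spin": 0}
    - {"dp": [0, 0, 0], "spin": 0}
    - {"dp": [0, 0, 0], "spin": 0}

```text
clock: 11.1
position: [0.4759, 0.2556, 0.3398]
ee_rot: [0.768, 0.641, 0.0, 0.0]
ft_force: [-0.6, -0.6, 0.8]
grip_width: 0.106
grasp_force: 49.3
```

Emit:
arm_command:
  plan:
    - {"dp": [0, 0, 0.4], "spin": 0}
    - {"dp": [0, 0, 0.4], "spin": 0}
    - {"dp": [0, 0, 0], "spin": 0}
    - {"dp": [0, 0, 0], "spin": 0}

```text
clock: 11.5
position: [0.4759, 0.2555, 0.3392]
ee_rot: [0.768, 0.641, 0.0, 0.0]
ft_force: [-2.6, -2.4, 5.7]
grip_width: 0.106
grasp_force: 50.1
```

Contact is at TCP z ≈ 0.340, which puts the arm axis at about 0.201. I'll ease the pressure, centre the hook and lighten the grip so the tab can pivot.

Emit:
arm_command:
  plan:
    - {"dp": [0, 0, -0.3], "spin": 0}
    - {"dp": [-0.7, 0, -0.3], "spin": 0}
    - {"dp": [-0.7, 0, 0], "spin": 0}
    - {"dp": [0, 0, 0], "spin": 0}
    - {"dp": [0, 0, 0], "spin": 0}

```text
clock: 12.0
position: [0.4756, 0.2546, 0.3395]
ee_rot: [0.768, 0.641, 0.0, -0.0]
ft_force: [0.4, 2.9, 2.4]
grip_width: 0.107
grasp_force: 49.4
```

Emit:
arm_command:
  plan:
    - {"dp": [0, 0, 0], "spin": 0}
    - {"dp": [0, 0, 0], "spin": 0}
    - {"dp": [0, 0, 0], "spin": 0}
  newtons: 20

```text
clock: 12.3
position: [0.4756, 0.2545, 0.3395]
ee_rot: [0.768, 0.641, 0.0, -0.0]
ft_force: [1.2, 3.6, 1.9]
grip_width: 0.103
grasp_force: 49.4
```

Emit:
arm_command:
  plan:
    - {"dp": [0.4, 0, 0], "spin": 0}
    - {"dp": [0, 0, 0], "spin": 0}
    - {"dp": [0, 0, 0], "spin": 0}
  grip: 1
  newtons: 20

```text
clock: 12.6
position: [0.4757, 0.2546, 0.3394]
ee_rot: [0.768, 0.641, -0.0, 0.0]
ft_force: [-0.7, 2.0, 3.9]
grip_width: 0.108
grasp_force: 49.6
```

Emit:
arm_command:
  plan:
    - {"dp": [0, 0, -0.2], "spin": 0}
    - {"dp": [0, 0, 0], "spin": 0}
    - {"dp": [0, 0, 0], "spin": 0}
  grip: 0.82
  newtons: 20

```text
clock: 12.9
position: [0.4756, 0.2546, 0.3395]
ee_rot: [0.768, 0.641, -0.0, 0.0]
ft_force: [0.0, 2.1, 3.0]
grip_width: 0.104
grasp_force: 49.5
```

Emit:
arm_command:
  plan:
    - {"dp": [0, 0, 0], "spin": 0}
    - {"dp": [0, 0, 0], "spin": 0}
  grip: 0.8
  newtons: 20

```text
clock: 13.1
position: [0.4756, 0.2546, 0.3395]
ee_rot: [0.768, 0.641, -0.0, 0.0]
ft_force: [-0.0, 1.7, 1.5]
grip_width: 0.105
grasp_force: 49.5
```

Emit:
arm_command:
  plan:
    - {"dp": [0, 0, 0], "spin": 0}
  grip: 0.79
  newtons: 20

```text
clock: 13.2
position: [0.4757, 0.2546, 0.3395]
ee_rot: [0.768, 0.641, -0.0, 0.0]
ft_force: [0.2, 1.0, 2.6]
grip_width: 0.109
grasp_force: 40.9
```

Emit:
arm_command:
  plan:
    - {"dp": [0, 0, 0], "spin": 0}

```text
clock: 13.3
position: [0.4756, 0.2546, 0.3395]
ee_rot: [0.768, 0.641, -0.0, 0.0]
ft_force: [-0.3, 1.1, 1.8]
grip_width: 0.107
grasp_force: 40.9
```

Emit:
arm_command:
  plan:
    - {"dp": [0, 0, 0], "spin": 0}
  grip: 0.787

```text
clock: 13.4
position: [0.4756, 0.2546, 0.3395]
ee_rot: [0.768, 0.641, -0.0, 0.0]
ft_force: [0.2, 1.5, 1.5]
grip_width: 0.108
grasp_force: 35.9
```

Emit:
arm_command:
  plan:
    - {"dp": [0, 0, 0], "spin": 0}
  grip: 0.779

```text
clock: 13.5
position: [0.4756, 0.2546, 0.3395]
ee_rot: [0.768, 0.641, -0.0, 0.0]
ft_force: [-0.0, 0.8, 1.4]
grip_width: 0.11
grasp_force: 22.5
```

Grip is now 22 N. I'll start turning along the arc in small steps.

Emit:
arm_command:
  plan:
    - {"dp": [-0.1, 0, 0.4], "spin": 0}
    - {"dp": [-0.1, 0, 0.4], "spin": 0}
    - {"dp": [-0.1, 0, 0.4], "spin": 0}
    - {"dp": [0, 0, 0], "spin": 0}

```text
clock: 13.9
position: [0.4756, 0.2543, 0.3383]
ee_rot: [0.768, 0.641, -0.0, 0.0]
ft_force: [-0.6, 0.4, 2.5]
grip_width: 0.106
grasp_force: 22.7
```

Emit:
arm_command:
  plan:
    - {"dp": [-0.13, 0, 0.5], "spin": 0}
    - {"dp": [-0.13, 0, 0.5], "spin": 0}
    - {"dp": [-0.13, 0, 0.5], "spin": 0}
    - {"dp": [-0.14, 0, 0.5], "spin": 0}
    - {"dp": [-0.14, 0, 0.4], "spin": 0}

```text
clock: 14.4
position: [0.4755, 0.2535, 0.3359]
ee_rot: [0.768, 0.641, -0.0, 0.0]
ft_force: [-1.0, -2.0, 3.1]
grip_width: 0.11
grasp_force: 22.9
```

Emit:
arm_command:
  plan:
    - {"dp": [-0.22, 0, 0.58], "spin": 0}
    - {"dp": [-0.22, 0, 0.58], "spin": 0}
    - {"dp": [-0.22, 0, 0.57], "spin": 0}
    - {"dp": [-0.22, 0, 0.57], "spin": 0}
    - {"dp": [-0.22, 0, 0.57], "spin": 0}

```text
clock: 14.9
position: [0.4753, 0.2526, 0.3331]
ee_rot: [0.768, 0.641, 0.0, 0.0]
ft_force: [-0.3, -1.4, 4.1]
grip_width: 0.111
grasp_force: 23.1
```

Emit:
arm_command:
  plan:
    - {"dp": [-0.22, 0, 0.56], "spin": 0}
    - {"dp": [-0.22, 0, 0.56], "spin": 0}
    - {"dp": [-0.22, 0, 0.56], "spin": 0}
    - {"dp": [-0.22, 0, 0.56], "spin": 0}
    - {"dp": [-0.22, 0, 0.56], "spin": 0}
  grip: 0.776

```text
clock: 15.4
position: [0.4751, 0.2516, 0.3303]
ee_rot: [0.768, 0.641, 0.0, 0.0]
ft_force: [-0.1, -0.7, 2.7]
grip_width: 0.114
grasp_force: 17.9
```

Emit:
arm_command:
  plan:
    - {"dp": [-0.22, 0, 0.56], "spin": 0}
    - {"dp": [-0.22, 0, 0.56], "spin": 0}
    - {"dp": [-0.23, 0, 0.55], "spin": 0}
    - {"dp": [-0.23, 0, 0.55], "spin": 0}
    - {"dp": [-0.23, 0, 0.55], "spin": 0}

```text
clock: 15.9
position: [0.4749, 0.2504, 0.3275]
ee_rot: [0.768, 0.641, 0.0, 0.0]
ft_force: [0.6, -0.8, 2.9]
grip_width: 0.114
grasp_force: 18.0
```

Run:
```python
from h import *
print(manip.get_obs()['ft_force'])
im=[viewer.camera(n) for n in('side','top')]
cv2.imwrite('pics/m5.png',np.hstack([cv2.resize(im[0][80:200,160:280],(400,400),interpolation=cv2.INTER_CUBIC),cv2.resize(im[1][260:360,140:240],(400,400),interpolation=cv2.INTER_CUBIC)]))
```

```text
[ 0.62360238 -0.76466935  2.898417  ]
```

View pics/m5.png

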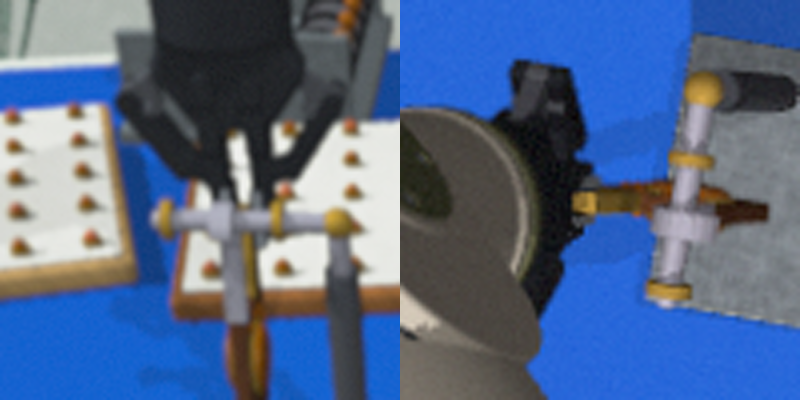

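The hook sits on the arm between the collars (side crop (222,215)). The board's foot has swung out to the right in the top crop (765,210), so it is turning as intended. I'll continue.

Emit:
arm_command:
  plan:
    - {"dp": [-0.25, 0, 0.55], "spin": 0}
    - {"dp": [-0.25, 0, 0.55], "spin": 0}
    - {"dp": [-0.25, 0, 0.55], "spin": 0}
    - {"dp": [-0.26, 0, 0.54], "spin": 0}
    - {"dp": [-0.26, 0, 0.54], "spin": 0}

```text
clock: 16.5
position: [0.4747, 0.2492, 0.3248]
ee_rot: [0.768, 0.641, 0.0, 0.0]
ft_force: [0.4, -0.6, 3.5]
grip_width: 0.114
grasp_force: 18.2
```

Emit:
arm_command:
  plan:
    - {"dp": [-0.26, 0, 0.54], "spin": 0}
    - {"dp": [-0.26, 0, 0.54], "spin": 0}
    - {"dp": [-0.27, 0, 0.53], "spin": 0}
    - {"dp": [-0.27, 0, 0.53], "spin": 0}
    - {"dp": [-0.27, 0, 0.53], "spin": 0}

```text
clock: 17.0
position: [0.4744, 0.2479, 0.3221]
ee_rot: [0.768, 0.641, 0.0, 0.0]
ft_force: [0.1, 0.8, 3.2]
grip_width: 0.109
grasp_force: 18.3
```

Emit:
arm_command:
  plan:
    - {"dp": [-0.28, 0, 0.54], "spin": 0}
    - {"dp": [-0.28, 0, 0.54], "spin": 0}
    - {"dp": [-0.28, 0, 0.54], "spin": 0}
    - {"dp": [-0.28, 0, 0.53], "spin": 0}
    - {"dp": [-0.29, 0, 0.53], "spin": 0}

```text
clock: 17.5
position: [0.4742, 0.2465, 0.3195]
ee_rot: [0.768, 0.641, 0.0, 0.0]
ft_force: [0.6, -1.2, 3.7]
grip_width: 0.112
grasp_force: 18.5
```

Emit:
arm_command:
  plan:
    - {"dp": [-0.3, 0, 0.53], "spin": 0}
    - {"dp": [-0.3, 0, 0.53], "spin": 0}
    - {"dp": [-0.31, 0, 0.52], "spin": 0}
    - {"dp": [-0.31, 0, 0.52], "spin": 0}
    - {"dp": [-0.31, 0, 0.52], "spin": 0}

```text
clock: 18.0
position: [0.4739, 0.2449, 0.3168]
ee_rot: [0.768, 0.641, 0.0, 0.0]
ft_force: [-0.2, -0.1, 5.1]
grip_width: 0.111
grasp_force: 18.7
```

Emit:
arm_command:
  plan:
    - {"dp": [-0.33, 0, 0.5], "spin": 0}
    - {"dp": [-0.33, 0, 0.5], "spin": 0}
    - {"dp": [-0.33, 0, 0.5], "spin": 0}
    - {"dp": [-0.33, 0, 0.5], "spin": 0}
    - {"dp": [-0.33, 0, 0.5], "spin": 0}
  grip: 0.774

```text
clock: 18.5
position: [0.4736, 0.2433, 0.3143]
ee_rot: [0.768, 0.641, -0.0, 0.0]
ft_force: [0.5, -0.6, 4.8]
grip_width: 0.11
grasp_force: 15.2
```

Run:
```python
from h import *
im=[viewer.camera(n) for n in('side','top')]
cv2.imwrite('pics/s6.png',im[0]);cv2.imwrite('pics/t6.png',im[1])
cv2.imwrite('pics/m6.png',np.hstack([cv2.resize(im[0][120:240,160:280],(400,400),interpolation=cv2.INTER_CUBIC),cv2.resize(im[1][260:360,140:240],(400,400),interpolation=cv2.INTER_CUBIC)]))
# predicted image of the board's lower edge for several slants
np.set_printoptions(precision=1,suppress=True)
ux=np.array([.984,-.179,0]);uy=np.array([.179,.984,0]);uz=np.array([0,0,1.])
H=np.array([.4627,.1885,.1951])
for d in(18,21,24,27,30):
    c,s=np.cos(np.radians(d)),np.sin(np.radians(d))
    f=lambda y,z:H+(y*c+z*s)*uy+(-y*s+z*c)*uz
    for nm,y,z in(('cornerL',.012,-.130),('cornerR',.076,-.130)):
        X=f(y,z);print(d,nm,'side',(proj('side',X)-[160,120]+.5)*400/120-.5,'top',(proj('top',X)-[140,260]+.5)*4-.5+[400,0])
```

```text
18 cornerL side [240.1 316.9] top [796.8 219.7]
18 cornerR side [257.9 284.4] top [692.6 199. ]
21 cornerL side [238.1 321.3] top [808.6 221.9]
21 cornerR side [256.5 293.5] top [707.3 201.2]
24 cornerL side [236.1 325.3] top [820.2 224.2]
24 cornerR side [254.9 302.3] top [721.9 203.5]
27 cornerL side [233.9 328.7] top [831.5 226.5]
27 cornerR side [253.2 310.7] top [736.5 205.8]
30 cornerL side [231.7 331.6] top [842.5 228.7]
30 cornerR side [251.4 318.6] top [750.9 208.2]
```

View pics/m6.png

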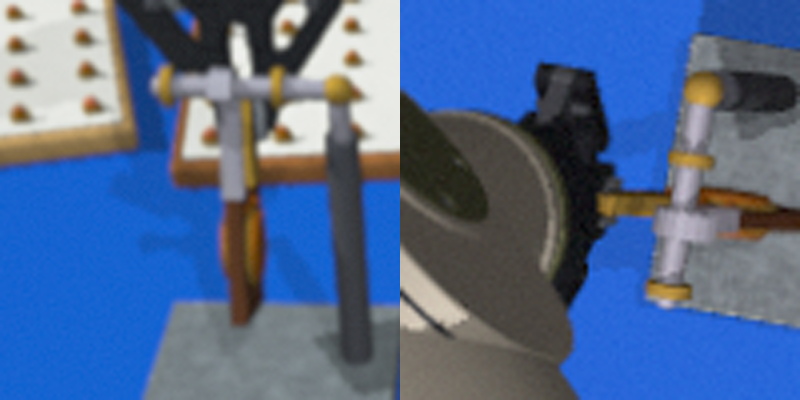

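Side crop: the board's lower corner is at (240,325), which matches a slant of about 23–24°. I'll do the last 3°.

Emit:
arm_command:
  plan:
    - {"dp": [-0.35, 0, 0.48], "spin": 0}
    - {"dp": [-0.35, 0, 0.48], "spin": 0}
    - {"dp": [-0.35, 0, 0.48], "spin": 0}
    - {"dp": [-0.35, 0, 0.47], "spin": 0}
    - {"dp": [-0.35, 0, 0.47], "spin": 0}
  grip: 0.772

```text
clock: 19.1
position: [0.4733, 0.2416, 0.3119]
ee_rot: [0.768, 0.641, -0.0, 0.0]
ft_force: [0.5, -0.2, 2.8]
grip_width: 0.116
grasp_force: 11.7
```

Emit:
arm_command:
  plan:
    - {"dp": [-0.36, 0, 0.45], "spin": 0}
    - {"dp": [-0.36, 0, 0.45], "spin": 0}
    - {"dp": [0, 0, 0], "spin": 0}
    - {"dp": [0, 0, 0], "spin": 0}

```text
clock: 19.5
position: [0.4732, 0.2409, 0.311]
ee_rot: [0.768, 0.641, -0.0, 0.0]
ft_force: [-0.1, -0.3, 1.5]
grip_width: 0.116
grasp_force: 11.6
```

Run:
```python
from h import *
im=[viewer.camera(n) for n in('side','top')]
cv2.imwrite('pics/m7.png',np.hstack([cv2.resize(im[0][120:240,160:280],(400,400),interpolation=cv2.INTER_CUBIC),cv2.resize(im[1][260:360,180:280],(400,400),interpolation=cv2.INTER_CUBIC)]))
```

```text
(no output)
```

View pics/m7.png

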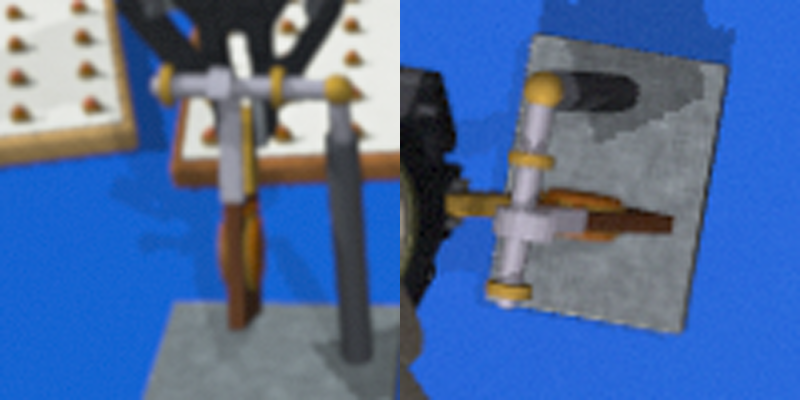

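Top crop: the board's foot is at (672,225), and the side crop foot is at y≈329. Both match a 27° slant. I'll release gradually.

Emit:
arm_command:
  plan:
    - {"dp": [0, 0, -0.1], "spin": 0}
    - {"dp": [0, 0, 0], "spin": 0}
    - {"dp": [0, 0, 0], "spin": 0}
  grip: 0.768

```text
clock: 19.9
position: [0.4731, 0.2409, 0.3111]
ee_rot: [0.768, 0.641, -0.0, 0.0]
ft_force: [0.7, -0.0, 1.0]
grip_width: 0.121
grasp_force: 4.1
```

Emit:
arm_command:
  plan:
    - {"dp": [0, 0, 0], "spin": 0}
    - {"dp": [0, 0, 0], "spin": 0}
    - {"dp": [0, 0, 0], "spin": 0}
    - {"dp": [0, 0, 0], "spin": 0}
  grip: 0.765

```text
clock: 20.3
position: [0.4731, 0.2409, 0.3111]
ee_rot: [0.768, 0.641, -0.0, 0.0]
ft_force: [0.6, -0.2, -0.2]
grip_width: 0.121
grasp_force: 0.0
```

Emit:
arm_command:
  plan:
    - {"dp": [0, 0, 0], "spin": 0}
    - {"dp": [0, 0, 0], "spin": 0}
    - {"dp": [0, 0, 0], "spin": 0}
    - {"dp": [0, 0, 0], "spin": 0}
    - {"dp": [0, 0, 0], "spin": 0}
  grip: 0.74

```text
clock: 20.8
position: [0.4732, 0.2409, 0.3112]
ee_rot: [0.768, 0.641, 0.0, 0.0]
ft_force: [-0.5, -0.1, -0.1]
grip_width: 0.128
grasp_force: 0.0
```

Emit:
arm_command:
  plan:
    - {"dp": [0, 0, 0], "spin": 0}
    - {"dp": [0, 0, 0], "spin": 0}
    - {"dp": [0, 0, 0], "spin": 0}
    - {"dp": [0, 0, 0], "spin": 0}
    - {"dp": [0, 0, 0], "spin": 0}
  grip: 0.4

```text
clock: 21.3
position: [0.4732, 0.2409, 0.3112]
ee_rot: [0.768, 0.641, 0.0, 0.0]
ft_force: [0.6, 0.2, 0.8]
grip_width: 0.302
grasp_force: 0.0
```

Emit:
arm_command:
  plan:
    - {"dp": [0, 0, -5], "spin": 0}
    - {"dp": [0, 0, -10], "spin": 0}
    - {"dp": [0, 0, -15], "spin": 0}
    - {"dp": [0, 0, -20], "spin": 0}
    - {"dp": [0, 0, -25], "spin": 0}

```text
clock: 21.8
position: [0.4729, 0.2409, 0.3878]
ee_rot: [0.768, 0.641, -0.0, 0.0]
ft_force: [0.7, -0.2, 1.2]
grip_width: 0.299
grasp_force: 0.0
```

Emit:
arm_command:
  plan:
    - {"dp": [10, 0, -30], "spin": 0}
    - {"dp": [20, 0, -30], "spin": 0}
    - {"dp": [20, 0, -20], "spin": 0}
    - {"dp": [10, 0, -10], "spin": 0}
    - {"dp": [0, 0, 0], "spin": 0}

```text
clock: 22.3
position: [0.4834, 0.3015, 0.4788]
ee_rot: [0.767, 0.642, 0.002, -0.0]
ft_force: [0.2, 0.1, -0.0]
grip_width: 0.299
grasp_force: 0.0
```

Run:
```python
from h import *
im=[viewer.camera(n) for n in('side','top')]
cv2.imwrite('pics/m8.png',np.hstack([cv2.resize(im[0][120:240,160:280],(400,400),interpolation=cv2.INTER_CUBIC),cv2.resize(im[1][260:360,180:280],(400,400),interpolation=cv2.INTER_CUBIC)]))
o=manip.get_obs();print(o['clock'],o['position'],o['ft_force'],o['joint_velocities'])
```

```text
22.4 [0.48374712 0.29969493 0.47642468] [ 0.4648044   0.10136914 -0.69276792] [ 0.01161085  0.00328509  0.0092223   0.02278884  0.00276788 -0.00541705
 -0.00069568]
```

View pics/m8.png

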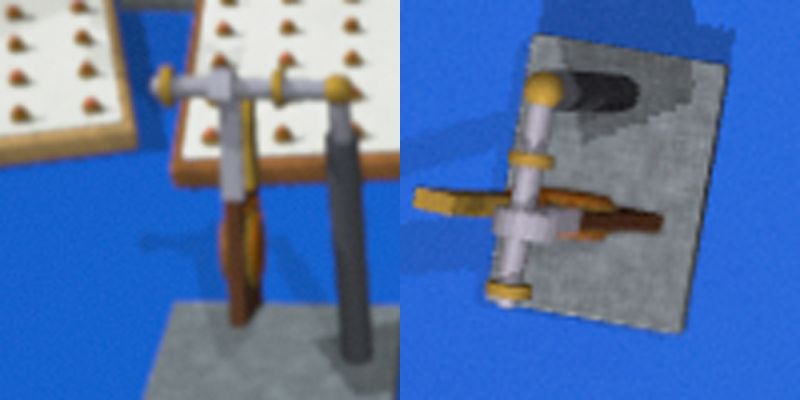

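The plaque hangs on the arm between the collars (side crop (222,85)). Its foot at top crop (662,222) puts the slant at about 25°, and the gripper is clear. Next I'll pause briefly and hand in.

Emit:
arm_command:
  plan:
    - {"dp": [0, 0, 0], "spin": 0}
    - {"dp": [0, 0, 0], "spin": 0}
    - {"dp": [0, 0, 0], "spin": 0}
    - {"dp": [0, 0, 0], "spin": 0}
    - {"dp": [0, 0, 0], "spin": 0}

```text
clock: 22.9
position: [0.4839, 0.2998, 0.4761]
ee_rot: [0.768, 0.641, -0.0, 0.0]
ft_force: [-0.2, 0.7, 0.9]
grip_width: 0.302
grasp_force: 0.0
```

```bash
python3 -c "
from workcell import manip
print(manip.hand_in())"
```

```text
the job is handed in; nothing more can be done
None
```

The amber plaque hangs on the stand's arm between the two brass collars at about 25° (it moved about 2° after I let go at 27°), the arm took at most about 8 N by the wrist reading, the can, bottle and red case were left alone, and the job was handed in at about 23 s; no verdict was returned.

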